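# Post a file through the sprung flap of the returns box

### The arm

A 6-joint arm with a two-finger parallel gripper is mounted at the origin on the work surface. World frame = base frame: x ahead of the robot, y to its left, z up, the work surface at z = 0. Lengths are in m, angles in degrees, forces in N, time in s.
With the tool pointing down it reaches from about 0.275 to 0.75 m from the base axis. Payload 10.2 kg.
Tool frame: the origin (TCP) lies on the front face of the gripper's body, between the roots of the fingers; the fingertips stand 64 mm ahead of it and the grasp point (between the pads) lies 45 mm ahead of it; z points along the fingers, y is the direction in which the jaws open and shut (so a half turn about z gives the same grasp; the last joint's range is limited). The gripper opens to 88 mm and grips with 3 to 60 N. Pads are 18 mm wide; open, the fingers measure 123 mm over their backs; the gripper's body (75 mm by 187 mm) begins 45 mm behind the grasp point.
Start: joints at [-86.196, 17.928, 85.812, -0, 76.261, -12.8], TCP at [0.15, -0.503, 0.303] pointing down, gripper open.
Joint ranges: [-168.41, 168.41], [-55.51, 124.54], [10.69, 146.95], [-70.63, 250.63], [1, 178], [-165.06, 165.06]. Speed limits (degrees/s): [136.94, 136.94, 172.46, 180, 180, 180].

### API

Orientations are given as a 3x3 rotation matrix whose columns are the frame's x, y, z axes.
In Python, from cell import manip gives the robot as it stands.
- The arm moves only by the tool arm_command, never from a script. Its argument "plan" is a list of rows, each an object with "jaw": the opening, from -1 (shut) to 1 (fully open); "travel": the shift along the world's x, y, z in m, a list of three; "twist": the turn, a rotation vector about the world's x, y, z in degrees, a list of three. A call has 1 to 20 rows; each row is the pose to reach, as a shift and turn from the pose commanded when the call began; what a row does not reach only later rows make up. A row lasts 1/12 s, in which the tool goes at most 41.7 mm and 7.16 degrees, less where a joint would pass 70% of its speed; a pose out of reach is approached as far as the arm can. A call with a gripper value outside its range is refused whole. The fingers move at their own pace and stop on an object; the grip force is fixed at half the most. Time passes only in rows, so rows that repeat a pose let the fingers close. It gives the time, the measured TCP pose, the force and the opening at its end, in the units of the state.
- manip.read_state(): the state, without advancing time (a new reading comes with each control period).
- manip.capture(name): name is "side" or "top"; returns the picture (420x560x3 uint8, red, green, blue); there is no depth.
- manip.camera_info(name): a dict with "K" (3x3 intrinsics, pixels), "k1" (the pictures are not rectified: a ray, as slopes to the right and down, at radius r is drawn at 1 + k1 r^2 times it, then the intrinsics apply), "eye" and "rotation" of the camera in the world. Camera axes: x right, y down, z forward; pixel columns grow to the right and rows downward; lengths in m; the calibration is good to about 2 mm. A picture is of the moment at which its call begins. camera_info takes no time and is no camera call.
- manip.hand_in(): hands the job in, once; it reports no verdict.
The state is a dict: "t": time; "qpos": joint angles; "joint_velocities": joint speeds; "joint_efforts": joint torques, N m; "tcp_pos": TCP position; "eef_rot": TCP orientation; "contact_force": force on the tool from outside, world axes, zero at the start; "wrist_torque": the same for the moment, N m; "gripper_width": finger opening in m.
Only numpy, scipy, OpenCV 4.12 (cv2) and the standard library are available. Lean on these libraries where they do the work, as an engineer would, in place of code of your own. Each camera call takes 0.05 s, during which the arm holds its last target.

### The job

Take the tall slim file out of the sorting rack and return it through the spring flap in the top of the steel returns box. Push the flap open with the file and keep hold of the file until at least half of it is inside; then let go and press it the rest of the way down, so that it ends up right inside the box and the flap springs shut behind it. Do not disturb the other two files or the hole punch.

Things in the scene. Friction and masses are not known exactly. Their poses are not given: they have to be found in the camera images.
- file_mid (a point): The file to return: tallest and slimmest of the three in the rack, rigid cardboard, 22 mm thick (own x), 100 wide (own y), 130 tall (own z), about 0.2 kg. This point is its centre, 65 mm under its top. It stands upright in any bay, thickness roughly along the rack's length; either way round is fine. Grip it across its thickness in its top 35 mm, so the fingers stay above the slot.
- slot (a point): Centre of the slot in the top of the returns box, at the top's level (180 mm above the table). Slot 36 mm (its x) by 126 mm (its y). x runs from the box's front wall (inner face at x = -18 mm) to the flap's hinge (x = +18 mm); z up. The file goes in upright, thickness along the slot's x, width along its y, best 2 to 4 mm off centre towards -x.
- returns: The fixed grey steel returns box, origin at the centre of its underside, axes as the slot's. Outside 98 (x) x 134 (y) x 180 mm; inside 90 x 126 mm, floor 4 mm above the table: the file standing inside has its top 46 mm below the slot. The slot's centre is at x = -27 mm.
- flap (a joint): Angle (rad) of the aluminium flap closing the slot: 0 shut (level), 1.5 hanging straight down inside. Hinged along the slot's +x edge, it swings down into the box. A spring shuts it (0.05 N m when shut, 0.15 N m at 1.2 rad); the file needs roughly 5 to 10 N to push it open.
- flap_edge (a point): Middle of the flap's free edge, 34 mm from the hinge. Open, it presses the file against the front wall: a released file usually stays pinched there, sticking out, and must be pushed down from above, e.g. with closed fingers turned to fit the slot, until its top is below this edge (about 35 to 40 mm below the slot); it then drops the last centimetre.
- rack_mid (a point): Middle of the floor of the fixed steel desk sorting rack, 8 mm above the table. The rack is 130 mm (own x) by 284 mm (own y), with four 4 mm thick partitions across it, 92 mm apart along own y, their tops 60 mm above this point, making three bays open at the top and at both ends. One file stands in each bay.
- boxfile_mid (a point): Centre of the thick cardboard box file, 50 x 100 x 85 mm tall, in another bay. Leave it alone.
- cardbox_mid (a point): Centre of the low card box, 36 x 80 x 65 mm tall, in the remaining bay. Leave it alone.
- punch_mid (a point): Centre of the two-hole punch on the table, 55 x 110 x 50 mm tall. Leave it alone.
Things that resemble listed ones, but are neither listed nor needed, are in the scene too. There is more than one size of the returns; the job needs the largest.

How it is judged (in metres and radians):
On the way:
1. the file, still held by the fingers, keeps the flap pushed open and is at least half inside the box (its centre below the slot) (value of joint flap above 0.8 rad and z of file_mid in the frame of slot between -0.1 and 0 m and horizontal distance between file_mid and slot below 0.035 m and contact force between the fingers and file above 1 N), for 0.1 s.
At the end, for the whole second after the job is handed in: the file is at rest inside the returns box, its centre at least 100 mm below the slot (standing or leaning on the box's floor), and the flap is shut (under 0.1 rad) (z of file_mid in the frame of slot below -0.1 m and x of file_mid in the frame of slot between -0.02 and 0.072 m and y of file_mid in the frame of slot between -0.065 and 0.065 m and value of joint flap below 0.1 rad and linear speed of file below 0.02 m/s); the robot touches nothing.
It fails at once if another file or the punch is moved by more than 30 mm (distance of any of boxfile_mid, cardbox_mid, punch_mid from where it was at the start of the episode above 0.03 m).
It fails at once if another file or the punch is tipped by more than 0.35 rad (angle between any of boxfile_mid, cardbox_mid, punch_mid's own z axis and vertical above 0.35 rad).
It also fails if it takes over 58 s, if anything falls off the work surface, if the arm or the gripper's body presses on something with over 40 N, if the wrist force passes 120 N, or if a joint passes its speed limit or range.

## Working session

There is one attempt and no reset: what is moved stays moved. The work goes in short steps, Python scripts to look and compute and a tool call to move; the robot and the scene stay as the last step left them, time stands still between calls to the robot, and variables do not carry over. Pictures are saved under pics/ and viewed, and the job is handed in when it is done.

Besides the shell and the picture viewer there is one more tool, called as a command line: name --argument value ..., lists and objects as JSON in quotes. arm_command: Moves the arm, as the interface text tells. Its arguments: {"type":"object","properties":{"plan":{"type":"array"}},"required":["plan"]}

```bash
mkdir -p pics
python3 - <<'E'
from cell import manip
import cv2
for n in ("side","top"):
    im=manip.capture(n); cv2.imwrite(f"pics/{n}0.png",im[:,:,::-1])
    c=manip.camera_info(n); print(n,c)
s=manip.read_state(); print({k:s[k] for k in("t","tcp_pos","eef_rot","gripper_width","contact_force")})
E
```

```text
side {'K': array([[405.04279799,   0.        , 286.54412062],
       [  0.        , 405.04279799, 207.1477643 ],
       [  0.        ,   0.        ,   1.        ]]), 'k1': -0.07348101201805649, 'eye': array([ 0.34385602, -0.74506623,  0.58222181]), 'rotation': array([[ 0.9404414 , -0.17097733,  0.29383111],
       [-0.33983744, -0.49563033,  0.79928787],
       [ 0.0089715 , -0.85153821, -0.52421578]])}
top {'K': array([[441.26437926,   0.        , 274.77459726],
       [  0.        , 441.26437926, 212.70539706],
       [  0.        ,   0.        ,   1.        ]]), 'k1': -0.02493596814903165, 'eye': array([ 0.45229356, -0.02988599,  1.20756288]), 'rotation': array([[ 0.00103409, -0.98881733,  0.1491282 ],
       [-0.99997163, -0.00213523, -0.00722394],
       [ 0.00746158, -0.1491165 , -0.98879148]])}
{'t': 0.1, 'tcp_pos': array([ 0.1499968 , -0.50295639,  0.3022421 ]), 'eef_rot': array([[ 9.58306131e-01,  2.85743516e-01, -5.36107601e-05],
       [ 2.85743395e-01, -9.58305511e-01,  1.12220434e-03],
       [ 2.69287128e-04, -1.09073422e-03, -9.99999369e-01]]), 'gripper_width': 0.08798228881483054, 'contact_force': array([-0.32617435,  0.42767182,  0.09268236])}
```

View pics/side0.png

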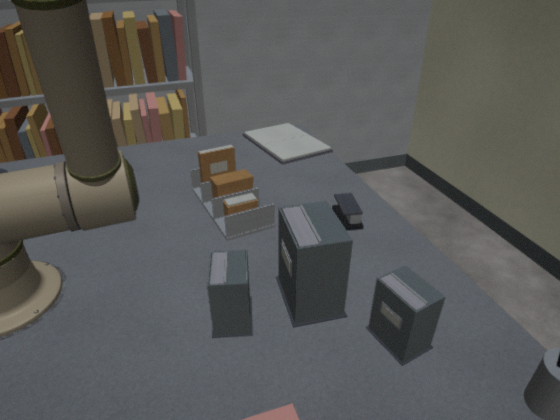

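View pics/top0.png

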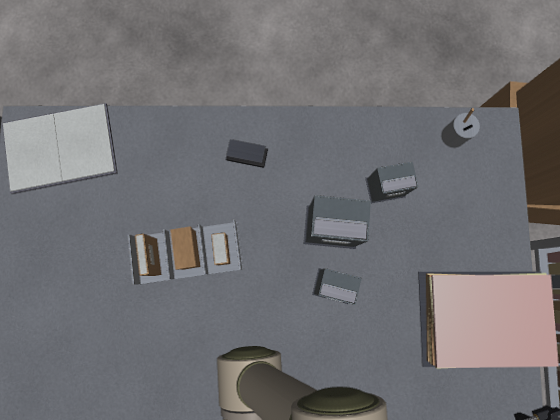

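The side view shows three grey boxes, with the largest at about (312,260), and the rack at about (232,190). In the rack, the tallest file stands in the far bay at (217,163). In the top view that file is in the left bay at (147,254) and the large box is at (340,220). I'll zoom in next.

Run:
```python
import cv2,numpy as np
t=cv2.imread("pics/top0.png"); s=cv2.imread("pics/side0.png")
a=cv2.resize(t[185:295,120:250],None,fx=6,fy=5.4,interpolation=cv2.INTER_CUBIC)
a=cv2.resize(t[215:295,120:250],None,fx=6,fy=6,interpolation=cv2.INTER_CUBIC)
b=cv2.resize(t[180:255,295:385],None,fx=8,fy=8,interpolation=cv2.INTER_CUBIC)
c=cv2.resize(s[140:240,180:280],None,fx=6,fy=6,interpolation=cv2.INTER_CUBIC)
d=cv2.resize(s[195:325,270:355],None,fx=4.5,fy=4.5,interpolation=cv2.INTER_CUBIC)
cv2.imwrite("pics/za.png",a);cv2.imwrite("pics/zb.png",b)
cv2.imwrite("pics/zcd.png",cv2.convertScaleAbs(np.hstack([c[:585],d])[:, :800+200][:, :],alpha=1.4) if 0 else cv2.resize(cv2.convertScaleAbs(np.hstack([c[:585],d]),alpha=1.4),(800,474)))
```

```text
(no output)
```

View pics/za.png

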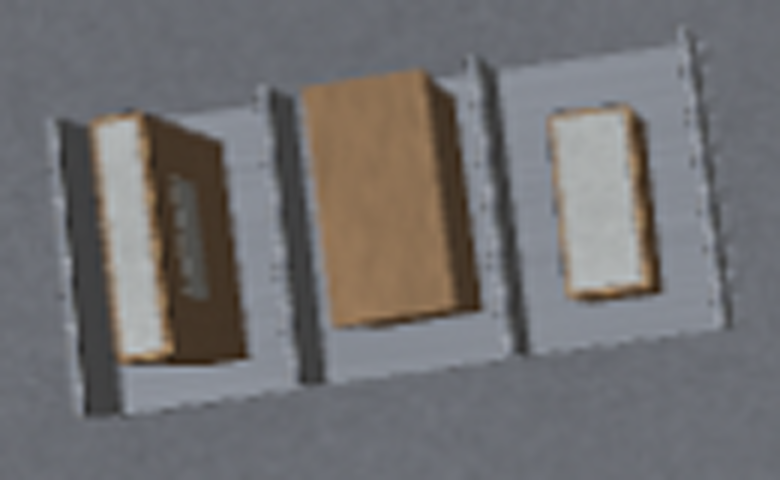

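View pics/zb.png

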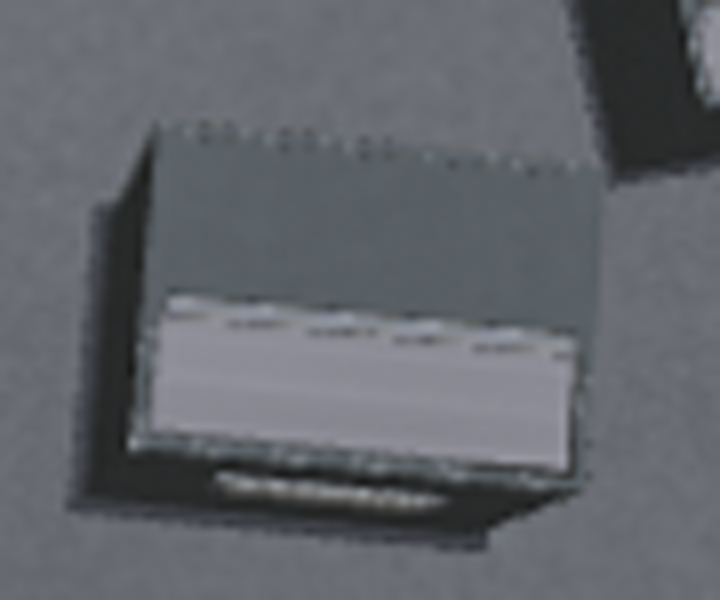

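View pics/zcd.png

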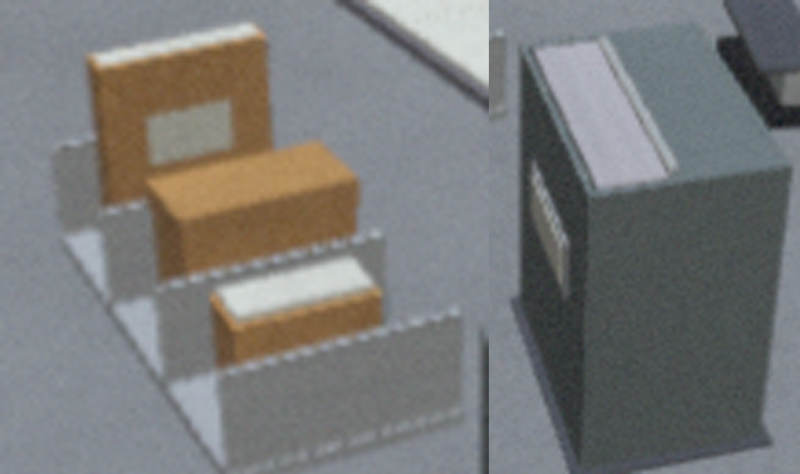

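```bash
cat > h.py <<'E'
import numpy as np, cv2
from cell import manip
def ray(n,px):
    c=manip.camera_info(n); px=np.asarray(px,float).reshape(-1,1,2)
    # distort model 1+k1 r^2 = opencv k1
    u=cv2.undistortPoints(px,c["K"],np.array([c["k1"],0,0,0,0.]))[:,0]
    d=np.c_[u,np.ones(len(u))]@np.asarray(c["rotation"]).T
    return np.asarray(c["eye"]),d
def onz(n,px,z):
    e,d=ray(n,px); return e+d*((z-e[2])/d[:,2])[:,None]
def unz(z,f,o): return (np.asarray(z,float)+.5)/f-.5+np.array(o)
def proj(n,P):
    c=manip.camera_info(n);R=np.asarray(c["rotation"])
    return cv2.projectPoints(np.asarray(P,float).reshape(-1,1,3),cv2.Rodrigues(R.T)[0],-R.T@c["eye"],c["K"],np.array([c["k1"],0,0,0,0.]))[0][:,0]
E
python3 - <<'E'
from h import *
np.set_printoptions(precision=4,suppress=True)
f=unz([(92,115),(146,112),(172,358),(120,360)],6,(120,215))
P=onz("top",f,.138);print("file",P[:,:2],P.mean(0)[:2],np.linalg.norm(np.diff(P,axis=0),axis=1))
b=unz([(155,125),(605,165),(583,488),(132,448)],8,(295,180))
B=onz("top",b,.18);print("box",B[:,:2],B.mean(0)[:2],np.linalg.norm(np.diff(B,axis=0),axis=1))
fl=unz([(168,298),(577,345),(572,470),(152,432)],8,(295,180))
F=onz("top",fl,.18);print("flap",F[:,:2],F.mean(0)[:2],np.linalg.norm(np.diff(F,axis=0),axis=1))
# rack partition tops z=.068 outer ends
r=unz([(52,120),(683,30),(728,328),(80,413)],6,(120,215))
Q=onz("top",r,.068);print("rack",Q[:,:2],Q.mean(0)[:2],np.linalg.norm(np.diff(Q,axis=0),axis=1))
# side view checks: scale of hstack: (600+382)->800
k=800/982.5
cs=np.array([(92,60),(262,30),(268,45),(100,68)])/k
S=onz("side",unz(cs,6,(180,140)),.138);print("side file",S[:,:2],S.mean(0)[:2])
bs=(np.array([(523,45),(588,190),(790,168),(705,28)])/k-np.array([600,0]))
S=onz("side",unz(bs,4.5,(270,195)),.18);print("side box",S[:,:2],S.mean(0)[:2],np.linalg.norm(np.diff(S,axis=0),axis=1))
im=cv2.cvtColor(cv2.imread("pics/top0.png"),cv2.COLOR_BGR2HSV)
print(im[250,140],im[225,340],im[208,340],im[254,145])
E
```

```text
file [[0.5611 0.3027]
 [0.5623 0.2808]
 [0.4635 0.266 ]
 [0.4626 0.2869]] [0.5124 0.2841] [0.0219 0.1    0.0208]
box [[ 0.6495 -0.1302]
 [ 0.6378 -0.2637]
 [ 0.5418 -0.2542]
 [ 0.5534 -0.1223]] [ 0.5956 -0.1926] [0.134  0.0964 0.1324]
flap [[ 0.5977 -0.1334]
 [ 0.584  -0.2537]
 [ 0.5471 -0.2512]
 [ 0.5581 -0.1282]] [ 0.5717 -0.1916] [0.1211 0.037  0.1234]
rack [[0.566  0.3417]
 [0.6058 0.0695]
 [0.4775 0.0484]
 [0.4409 0.3237]] [0.5225 0.1958] [0.2751 0.1301 0.2777]
side file [[0.465  0.2766]
 [0.5634 0.2868]
 [0.5616 0.2648]
 [0.4674 0.2644]] [0.5143 0.2732]
side box [[ 0.5561 -0.1263]
 [ 0.5434 -0.2528]
 [ 0.6368 -0.2679]
 [ 0.6526 -0.1414]] [ 0.5972 -0.1971] [0.1272 0.0946 0.1275]
[ 90   4 175] [117  19 149] [101  28  99] [ 15  80 128]
```

Run:
```python
from h import *
np.set_printoptions(precision=4,suppress=True)
s=cv2.imread("pics/side0.png")
z=cv2.resize(s[140:220,185:265],None,fx=7,fy=7,interpolation=cv2.INTER_CUBIC)
P=onz("top",unz([(92,115),(146,112),(172,358),(120,360)],6,(120,215)),.138)
def dr(P,c):
    for p in proj("side",P): cv2.circle(z,tuple(int(v) for v in ((p-[185,140]+.5)*7-.5)),3,c,-1)
dr(P,(0,0,255)); G=P.copy();G[:,2]=.008;dr(G,(255,0,0))
cv2.imwrite("pics/s1.png",z)
c=manip.camera_info
# top-view: predicted base of upright file
print((proj("top",G)-[120,215]+.5)*6-.5)
```

```text
[[179.4049 144.2088]
 [227.6629 141.5243]
 [251.8683 361.2936]
 [205.4642 363.0879]]
```

View pics/s1.png

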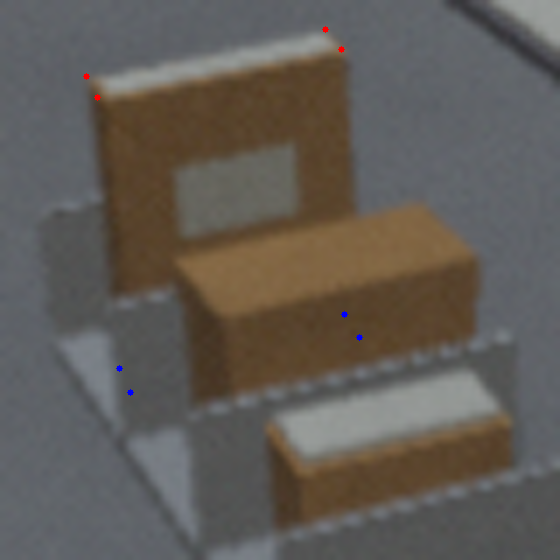

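arm_command --plan '[{"jaw": 0.4,"travel": [0.03,0.04,0.02],"twist": [0,0,-1]},{"jaw": 0.4,"travel": [0.06,0.08,0.02],"twist": [0,0,-2]},{"jaw": 0.4,"travel": [0.09,0.12,0.02],"twist": [0,0,-3]},{"jaw": 0.4,"travel": [0.12,0.16,0.02],"twist": [0,0,-4]},{"jaw": 0.4,"travel": [0.15,0.2,0.02],"twist": [0,0,-5]},{"jaw": 0.4,"travel": [0.18,0.24,0.02],"twist": [0,0,-6]},{"jaw": 0.4,"travel": [0.2,0.28,0.02],"twist": [0,0,-7]},{"jaw": 0.4,"travel": [0.22,0.32,0.02],"twist": [0,0,-7.8]},{"jaw": 0.4,"travel": [0.24,0.36,0.02],"twist": [0,0,-7.8]},{"jaw": 0.4,"travel": [0.26,0.4,0.02],"twist": [0,0,-7.8]},{"jaw": 0.4,"travel": [0.28,0.44,0.02],"twist": [0,0,-7.8]},{"jaw": 0.4,"travel": [0.3,0.48,0.02],"twist": [0,0,-7.8]},{"jaw": 0.4,"travel": [0.31,0.52,0.02],"twist": [0,0,-7.8]},{"jaw": 0.4,"travel": [0.32,0.56,0.02],"twist": [0,0,-7.8]},{"jaw": 0.4,"travel": [0.33,0.6,0.02],"twist": [0,0,-7.8]},{"jaw": 0.4,"travel": [0.34,0.64,0.02],"twist": [0,0,-7.8]},{"jaw": 0.4,"travel": [0.35,0.68,0.01],"twist": [0,0,-7.8]},{"jaw": 0.4,"travel": [0.36,0.72,0],"twist": [0,0,-7.8]},{"jaw": 0.4,"travel": [0.363,0.76,-0.01],"twist": [0,0,-7.8]},{"jaw": 0.4,"travel": [0.363,0.786,-0.02],"twist": [0,0,-7.8]}]'

```text
t: 1.77
tcp_pos: [0.5061, 0.2339, 0.2949]
eef_rot: [[0.988, 0.153, 0.0], [0.153, -0.988, 0.0], [0.0, 0.0, -1.0]]
contact_force: [0.7, -0.6, 0.8]
gripper_width: 0.0619
```

arm_command --plan '[{"jaw": 0.4,"travel": [0,0,0],"twist": [0,0,0]},{"jaw": 0.4,"travel": [0,0,0],"twist": [0,0,0]},{"jaw": 0.4,"travel": [0,0,0],"twist": [0,0,0]}]'

```text
t: 2.02
tcp_pos: [0.5059, 0.2312, 0.2952]
eef_rot: [[0.988, 0.153, -0.0], [0.153, -0.988, -0.0], [-0.001, 0.0, -1.0]]
contact_force: [-0.0, -0.9, -0.1]
gripper_width: 0.0616
```

arm_command --plan '[{"jaw": 0.4,"travel": [0.004,0.026,0],"twist": [0,0,0]},{"jaw": 0.4,"travel": [0.007,0.052,0],"twist": [0,0,0]},{"jaw": 0.4,"travel": [0.007,0.052,-0.03],"twist": [0,0,0]},{"jaw": 0.4,"travel": [0.007,0.052,-0.06],"twist": [0,0,0]},{"jaw": 0.4,"travel": [0.007,0.052,-0.075],"twist": [0,0,0]},{"jaw": 0.4,"travel": [0.007,0.052,-0.075],"twist": [0,0,0]}]'

```text
t: 2.52
tcp_pos: [0.5123, 0.2818, 0.2175]
eef_rot: [[0.989, 0.151, -0.005], [0.151, -0.989, -0.002], [-0.006, 0.001, -1.0]]
contact_force: [-0.5, 0.5, -0.4]
gripper_width: 0.0614
```

Run:
```python
from h import *
s=manip.capture("side")[:,:,::-1];t=manip.capture("top")[:,:,::-1]
a=cv2.resize(s[100:220,165:285],None,fx=4,fy=4,interpolation=cv2.INTER_CUBIC)
b=cv2.resize(t[200:300,90:190],None,fx=3.2,fy=4.8,interpolation=cv2.INTER_CUBIC)
cv2.imwrite("pics/g1.png",np.hstack([a,b]))
print(manip.read_state()["tcp_pos"])
```

```text
[0.5135427  0.28257333 0.22139834]
```

View pics/g1.png

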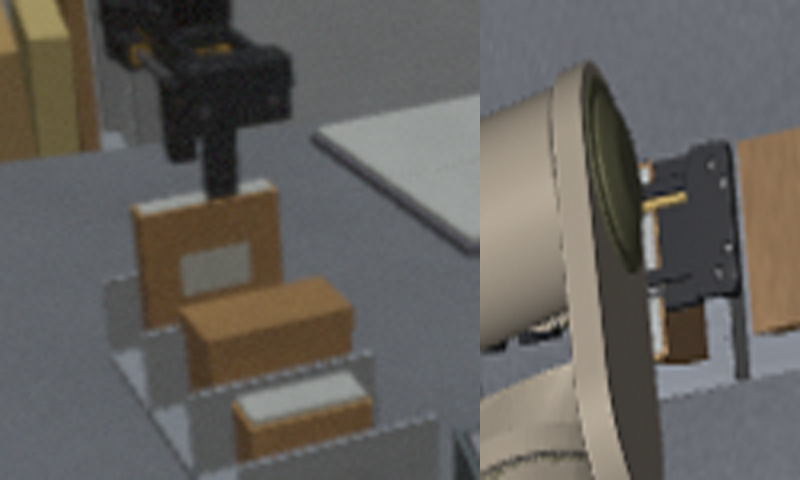

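The side crop shows the fingers centred over the file, one on each side of its top edge at about (205,200). I'll go down, grip and lift.

arm_command --plan '[{"jaw": 0.4,"travel": [0,0,-0.02],"twist": [0,0,0]},{"jaw": 0.4,"travel": [0,0,-0.04],"twist": [0,0,0]},{"jaw": 0.4,"travel": [0,0,-0.051],"twist": [0,0,0]},{"jaw": 0.4,"travel": [0,0,-0.051],"twist": [0,0,0]},{"jaw": 0.4,"travel": [0,0,-0.051],"twist": [0,0,0]},{"jaw": -1,"travel": [0,0,-0.051],"twist": [0,0,0]},{"jaw": -1,"travel": [0,0,-0.051],"twist": [0,0,0]},{"jaw": -1,"travel": [0,0,-0.051],"twist": [0,0,0]},{"jaw": -1,"travel": [0,0,-0.051],"twist": [0,0,0]},{"jaw": -1,"travel": [0,0,-0.051],"twist": [0,0,0]},{"jaw": -1,"travel": [0,0,-0.051],"twist": [0,0,0]},{"jaw": -1,"travel": [0,0,-0.051],"twist": [0,0,0]},{"jaw": -1,"travel": [0,0,-0.051],"twist": [0,0,0]}]'

```text
t: 3.7
tcp_pos: [0.513, 0.2837, 0.1694]
eef_rot: [[0.988, 0.153, 0.0], [0.153, -0.988, 0.0], [0.0, -0.0, -1.0]]
contact_force: [-0.7, -0.6, 0.7]
gripper_width: 0.0217
```

Held, with a width of 21.7 mm. Next I'll lift it and carry it towards the box.

arm_command --plan '[{"jaw": -1,"travel": [0,0,0.015],"twist": [0,0,0]},{"jaw": -1,"travel": [0,0,0.04],"twist": [0,0,0]},{"jaw": -1,"travel": [0,0,0.07],"twist": [0,0,0]},{"jaw": -1,"travel": [0,0,0.1],"twist": [0,0,0]},{"jaw": -1,"travel": [0,0,0.13],"twist": [0,0,0]},{"jaw": -1,"travel": [0,0,0.16],"twist": [0,0,0]},{"jaw": -1,"travel": [0,0,0.19],"twist": [0,0,0]},{"jaw": -1,"travel": [0,0,0.21],"twist": [0,0,0]},{"jaw": -1,"travel": [0.005,-0.03,0.21],"twist": [0,0,5]},{"jaw": -1,"travel": [0.01,-0.06,0.21],"twist": [0,0,10]},{"jaw": -1,"travel": [0.015,-0.09,0.21],"twist": [0,0,15]},{"jaw": -1,"travel": [0.02,-0.12,0.21],"twist": [0,0,20]},{"jaw": -1,"travel": [0.025,-0.15,0.21],"twist": [0,0,25]},{"jaw": -1,"travel": [0.03,-0.18,0.21],"twist": [0,0,30]},{"jaw": -1,"travel": [0.033,-0.21,0.21],"twist": [0,0,35]},{"jaw": -1,"travel": [0.036,-0.24,0.21],"twist": [0,0,40]},{"jaw": -1,"travel": [0.04,-0.27,0.21],"twist": [0,0,45]},{"jaw": -1,"travel": [0.042,-0.3,0.21],"twist": [0,0,50]},{"jaw": -1,"travel": [0.042,-0.3,0.21],"twist": [0,0,50]},{"jaw": -1,"travel": [0.042,-0.3,0.21],"twist": [0,0,50]}]'

```text
t: 5.37
tcp_pos: [0.5549, -0.0173, 0.3788]
eef_rot: [[0.521, 0.854, -0.001], [0.854, -0.521, 0.0], [-0.0, -0.001, -1.0]]
contact_force: [0.4, 0.5, -2.1]
gripper_width: 0.0217
```

arm_command --plan '[{"jaw": -1,"travel": [0.002,-0.03,0],"twist": [0,0,5]},{"jaw": -1,"travel": [0.004,-0.06,0],"twist": [0,0,10]},{"jaw": -1,"travel": [0.006,-0.09,0],"twist": [0,0,15]},{"jaw": -1,"travel": [0.008,-0.12,0],"twist": [0,0,20]},{"jaw": -1,"travel": [0.01,-0.15,0],"twist": [0,0,24]},{"jaw": -1,"travel": [0.011,-0.173,0],"twist": [0,0,26.2]},{"jaw": -1,"travel": [0.011,-0.173,0],"twist": [0,0,26.2]},{"jaw": -1,"travel": [0.011,-0.173,-0.01],"twist": [0,0,26.2]},{"jaw": -1,"travel": [0.011,-0.173,-0.02],"twist": [0,0,26.2]},{"jaw": -1,"travel": [0.011,-0.173,-0.02],"twist": [0,0,26.2]}]'

```text
t: 6.2
tcp_pos: [0.5658, -0.1875, 0.3566]
eef_rot: [[0.086, 0.996, -0.004], [0.996, -0.086, 0.002], [0.002, -0.004, -1.0]]
contact_force: [-1.1, -0.2, -2.3]
gripper_width: 0.022
```

Run:
```python
from h import *
s=manip.capture("side")[:,:,::-1];t=manip.capture("top")[:,:,::-1]
a=cv2.resize(s[110:240,250:370],None,fx=4.4,fy=4.4,interpolation=cv2.INTER_CUBIC)
cv2.imwrite("pics/b1.png",cv2.convertScaleAbs(a,alpha=1.4));cv2.imwrite("pics/b1t.png",t)
st=manip.read_state();print(st["tcp_pos"],st["eef_rot"][:,1])
```

```text
[ 0.56600105 -0.18802034  0.35881425] [ 0.99629155 -0.08603496 -0.00106275]
```

View pics/b1.png

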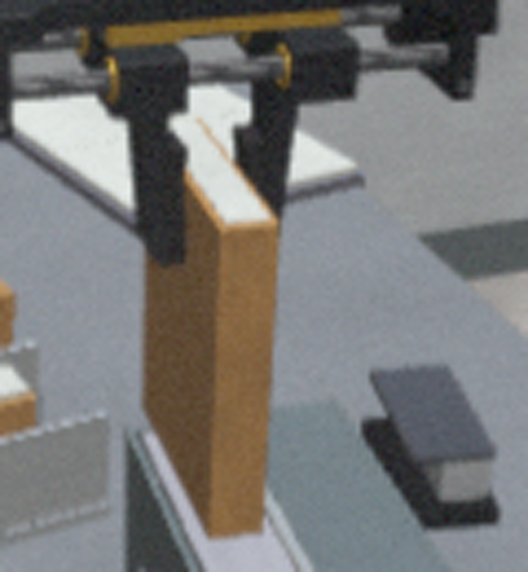

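View pics/b1t.png

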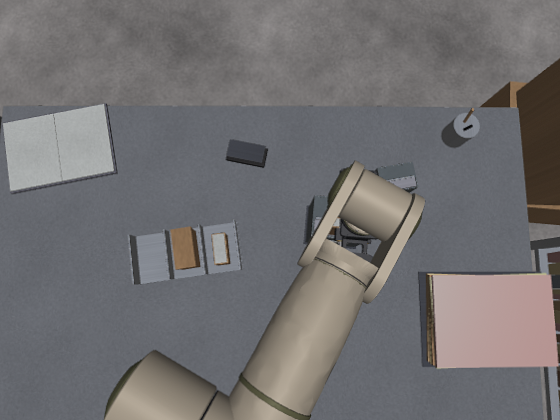

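Run:
```python
from h import *
np.set_printoptions(precision=4,suppress=True)
S=onz("side",unz([(210,533),(264,532),(145,410)],4.4,(250,110)),.198);print("file bottom",S[:,:2])
s=cv2.imread("pics/side0.png")
a=cv2.resize(s[195:260,270:360],None,fx=8.5,fy=8.5,interpolation=cv2.INTER_CUBIC)
c,sn=np.cos(np.radians(-5.2)),np.sin(np.radians(-5.2));X=np.array([c,sn]);Y=np.array([-sn,c])
C=np.array([.5956,-.1926])
P=[np.r_[C+X*x+Y*y,.18] for x,y in[(-49,-67),(49,-67),(49,67),(-49,67),(-45,-63),(-9,-63),(-9,63),(-45,63)] for x,y in[(x/1e3,y/1e3)]]
for p in proj("side",P): cv2.circle(a,tuple(int(v) for v in ((p-[270,195]+.5)*8.5-.5)),3,(0,0,255),-1)
cv2.imwrite("pics/s2.png",cv2.convertScaleAbs(a,alpha=1.4))
```

```text
file bottom [[ 0.5508 -0.2351]
 [ 0.5702 -0.2412]
 [ 0.5575 -0.1425]]
```

View pics/s2.png

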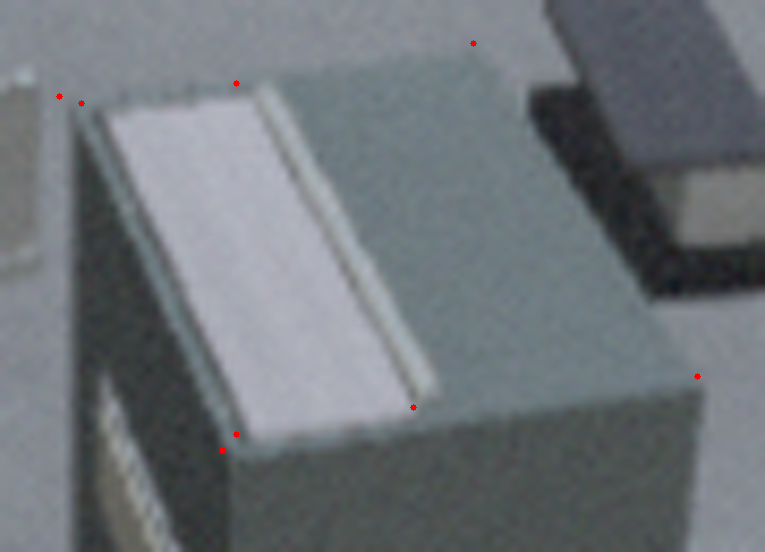

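Run:
```python
from h import *
np.set_printoptions(precision=4,suppress=True)
S=onz("side",unz([(248,440),(418,408),(258,96),(105,113), (228,458),(704,388),(478,57),(76,113)],8.5,(270,195)),.18)[:,:2]
print(S);print("slot",S[:4].mean(0),"outer",S[4:].mean(0))
d=S[0]-S[3];d2=S[1]-S[2];e=S[4]-S[7];f=S[5]-S[6]
for v in (d,d2,e,f): print(np.linalg.norm(v),np.degrees(np.arctan2(-v[0],-v[1])))
for v in (S[5]-S[4],S[6]-S[7]): print(np.linalg.norm(v),np.degrees(np.arctan2(v[1],v[0])))
```

```text
[[ 0.5466 -0.2535]
 [ 0.5817 -0.2548]
 [ 0.595  -0.1357]
 [ 0.5602 -0.1313]
 [ 0.5409 -0.2575]
 [ 0.6379 -0.2675]
 [ 0.6489 -0.1362]
 [ 0.5541 -0.1292]]
slot [ 0.5709 -0.1938] outer [ 0.5954 -0.1976]
0.12292012481019145 6.350965481994348
0.11990250512330831 6.344053329495826
0.12898319072442635 5.870701252119415
0.13182570720320083 4.7874493107783636
0.09751840349428464 -5.883138621558432
0.0950673892972852 -4.184270186263934
```

arm_command --plan '[{"jaw": -1,"travel": [0,-0.003,-0.005],"twist": [0,0,0]},{"jaw": -1,"travel": [0,-0.003,-0.01],"twist": [0,0,0]},{"jaw": -1,"travel": [0,-0.003,-0.017],"twist": [0,0,0]},{"jaw": -1,"travel": [0,-0.003,-0.024],"twist": [0,0,0]},{"jaw": -1,"travel": [0,-0.003,-0.031],"twist": [0,0,0]},{"jaw": -1,"travel": [0,-0.003,-0.038],"twist": [0,0,0]},{"jaw": -1,"travel": [0,-0.003,-0.038],"twist": [0,0,0]}]'

```text
t: 6.88
tcp_pos: [0.5652, -0.1923, 0.32]
eef_rot: [[0.087, 0.996, -0.003], [0.996, -0.087, 0.001], [0.0, -0.003, -1.0]]
contact_force: [-4.8, -0.1, 0.4]
gripper_width: 0.0218
```

Run:
```python
from h import *
s=manip.capture("side")[:,:,::-1]
a=cv2.resize(s[110:240,250:370],None,fx=4.4,fy=4.4,interpolation=cv2.INTER_CUBIC)
cv2.imwrite("pics/b2.png",cv2.convertScaleAbs(a,alpha=1.4))
st=manip.read_state();print(st["tcp_pos"],st["contact_force"],st["wrist_torque"],st["gripper_width"])
```

```text
[ 0.56521746 -0.19232038  0.32042393] [-6.31315845 -1.06273764 -0.94136058] [-0.11760175  1.32376107 -0.16171129] 0.021537096509088485
```

View pics/b2.png

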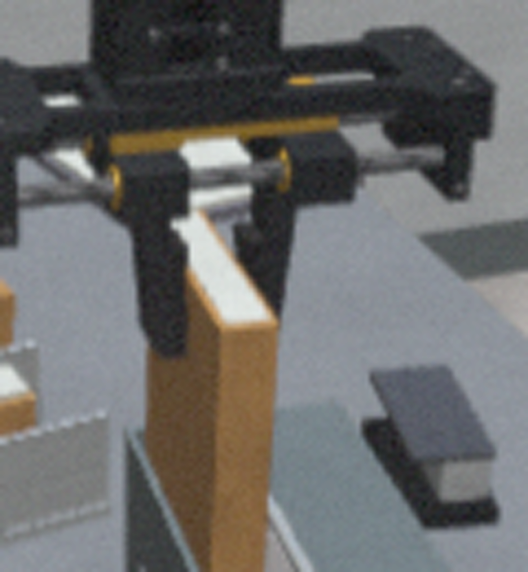

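The file's bottom is inside the slot, at about (235,560). The push is about 6 N towards −x, which is what the flap should give. I'll keep going down.

arm_command --plan '[{"jaw": -1,"travel": [0,0,-0.01],"twist": [0,0,0]},{"jaw": -1,"travel": [0,0,-0.02],"twist": [0,0,0]},{"jaw": -1,"travel": [0,0,-0.03],"twist": [0,0,0]},{"jaw": -1,"travel": [0,0,-0.04],"twist": [0,0,0]},{"jaw": -1,"travel": [0,0,-0.05],"twist": [0,0,0]},{"jaw": -1,"travel": [0,0,-0.06],"twist": [0,0,0]},{"jaw": -1,"travel": [0,0,-0.067],"twist": [0,0,0]},{"jaw": -1,"travel": [0,0,-0.067],"twist": [0,0,0]},{"jaw": -1,"travel": [0,0,-0.067],"twist": [0,0,0]},{"jaw": -1,"travel": [0,0,-0.067],"twist": [0,0,0]},{"jaw": -1,"travel": [0,0,-0.067],"twist": [0,0,0]}]'

```text
t: 7.85
tcp_pos: [0.5656, -0.1922, 0.2537]
eef_rot: [[0.087, 0.996, -0.002], [0.996, -0.087, 0.001], [0.001, -0.002, -1.0]]
contact_force: [-4.8, 0.5, -4.5]
gripper_width: 0.0222
```

Run:
```python
from h import *
s=manip.capture("side")[:,:,::-1]
a=cv2.resize(s[130:260,240:370],None,fx=4.4,fy=4.4,interpolation=cv2.INTER_CUBIC)
cv2.imwrite("pics/b3.png",cv2.convertScaleAbs(a,alpha=1.4))
st=manip.read_state();print(st["tcp_pos"],st["contact_force"],st["wrist_torque"],st["gripper_width"])
```

```text
[ 0.56559434 -0.19225338  0.25372793] [-4.3087136  -0.14390362 -3.50480562] [ 0.09717972  1.12074015 -0.25868952] 0.021594775739009996
```

View pics/b3.png

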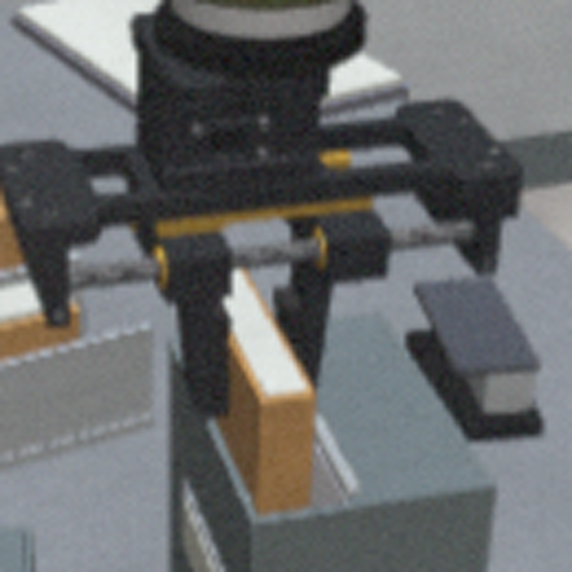

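arm_command --plan '[{"jaw": 0,"travel": [0,0,0],"twist": [0,0,0]},{"jaw": 0,"travel": [0,0,0],"twist": [0,0,0]},{"jaw": 0,"travel": [0,0,0],"twist": [0,0,0]},{"jaw": 0,"travel": [0,0,0],"twist": [0,0,0]},{"jaw": 0,"travel": [0,0,0],"twist": [0,0,0]},{"jaw": 0,"travel": [0,0,0.02],"twist": [0,0,0]},{"jaw": 0,"travel": [0,0,0.04],"twist": [0,0,0]},{"jaw": 0,"travel": [0,0,0.06],"twist": [0,0,0]},{"jaw": 0,"travel": [0,0,0.07],"twist": [0,0,0]},{"jaw": 0,"travel": [0,0,0.07],"twist": [0,0,0]}]'

```text
t: 8.73
tcp_pos: [0.5664, -0.1925, 0.3266]
eef_rot: [[0.087, 0.996, 0.004], [0.996, -0.087, -0.002], [-0.002, 0.004, -1.0]]
contact_force: [-0.2, -0.5, 0.1]
gripper_width: 0.0442
```

Run:
```python
from h import *
s=manip.capture("side")[:,:,::-1]
a=cv2.resize(s[130:260,240:370],None,fx=4.4,fy=4.4,interpolation=cv2.INTER_CUBIC)
cv2.imwrite("pics/b4.png",cv2.convertScaleAbs(a,alpha=1.4))
st=manip.read_state();print(st["tcp_pos"],st["contact_force"],st["gripper_width"])
```

```text
[ 0.56612274 -0.19237341  0.32469872] [ 0.24773474  0.08698907 -0.01215718] 0.04400539143552788
```

View pics/b4.png

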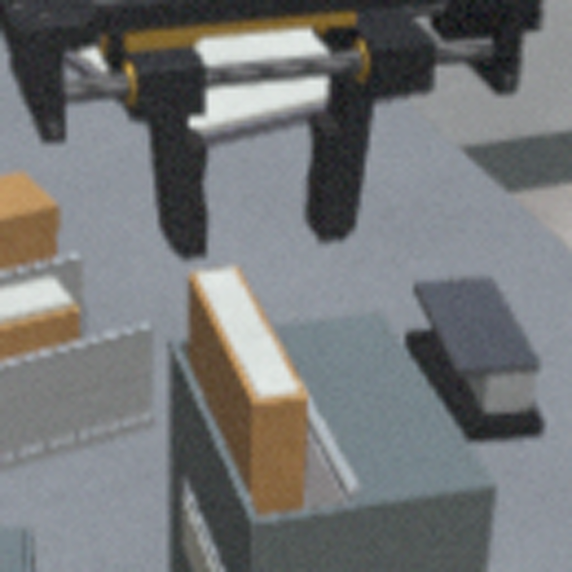

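The released file is pinched upright against the front wall, with its top at about (250,330), standing roughly 43 mm proud. I'll close the fingers and turn them 90°.

arm_command --plan '[{"jaw": -1,"travel": [-0.002,0,0],"twist": [0,0,-7]},{"jaw": -1,"travel": [-0.0035,0,0],"twist": [0,0,-14]},{"jaw": -1,"travel": [-0.0035,0,0],"twist": [0,0,-21]},{"jaw": -1,"travel": [-0.0035,0,0],"twist": [0,0,-28]},{"jaw": -1,"travel": [-0.0035,0,0],"twist": [0,0,-35]},{"jaw": -1,"travel": [-0.0035,0,0],"twist": [0,0,-42]},{"jaw": -1,"travel": [-0.0035,0,0],"twist": [0,0,-49]},{"jaw": -1,"travel": [-0.0035,0,0],"twist": [0,0,-56]},{"jaw": -1,"travel": [-0.0035,0,0],"twist": [0,0,-63]},{"jaw": -1,"travel": [-0.0035,0,0],"twist": [0,0,-70]},{"jaw": -1,"travel": [-0.0035,0,0],"twist": [0,0,-77]},{"jaw": -1,"travel": [-0.0035,0,0],"twist": [0,0,-84]},{"jaw": -1,"travel": [-0.0035,0,0],"twist": [0,0,-90]},{"jaw": -1,"travel": [-0.0035,0,0],"twist": [0,0,-90]},{"jaw": -1,"travel": [-0.0035,0,-0.015],"twist": [0,0,-90]},{"jaw": -1,"travel": [-0.0035,0,-0.027],"twist": [0,0,-90]},{"jaw": -1,"travel": [-0.0035,0,-0.027],"twist": [0,0,-90]},{"jaw": -1,"travel": [-0.0035,0,-0.027],"twist": [0,0,-90]}]'

```text
t: 10.28
tcp_pos: [0.5623, -0.1922, 0.2964]
eef_rot: [[0.996, -0.085, -0.002], [-0.085, -0.996, 0.001], [-0.002, -0.001, -1.0]]
contact_force: [0.3, -0.6, 0.7]
gripper_width: 0.0005
```

Run:
```python
from h import *
s=manip.capture("side")[:,:,::-1]
a=cv2.resize(s[130:260,240:370],None,fx=4.4,fy=4.4,interpolation=cv2.INTER_CUBIC)
cv2.imwrite("pics/b5.png",cv2.convertScaleAbs(a,alpha=1.4))
st=manip.read_state();print(st["tcp_pos"],st["contact_force"],st["gripper_width"])
```

```text
[ 0.56248677 -0.19234596  0.29728603] [0.40289126 0.23601046 0.29796009] 0.0005913517902845853
```

View pics/b5.png

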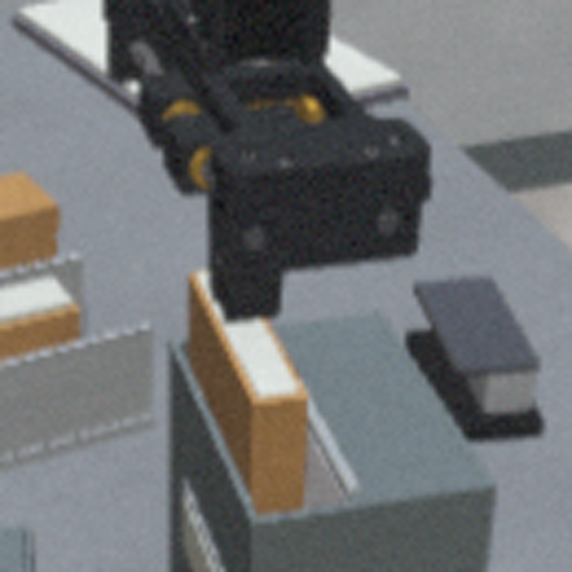

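The closed fingers are 10 mm above the file's top and centred on it, at about (252,315). I'll press down.

arm_command --plan '[{"jaw": -1,"travel": [0,0,-0.006],"twist": [0,0,0]},{"jaw": -1,"travel": [0,0,-0.012],"twist": [0,0,0]},{"jaw": -1,"travel": [0,0,-0.018],"twist": [0,0,0]},{"jaw": -1,"travel": [0,0,-0.024],"twist": [0,0,0]},{"jaw": -1,"travel": [0,0,-0.03],"twist": [0,0,0]},{"jaw": -1,"travel": [0,0,-0.036],"twist": [0,0,0]},{"jaw": -1,"travel": [0,0,-0.042],"twist": [0,0,0]},{"jaw": -1,"travel": [0,0,-0.047],"twist": [0,0,0]},{"jaw": -1,"travel": [0,0,-0.047],"twist": [0,0,0]}]'

```text
t: 11.08
tcp_pos: [0.5621, -0.1922, 0.249]
eef_rot: [[0.996, -0.087, -0.002], [-0.087, -0.996, 0.001], [-0.002, -0.001, -1.0]]
contact_force: [-0.5, -0.3, 0.5]
gripper_width: 0.0008
```

Run:
```python
from h import *
s=manip.capture("side")[:,:,::-1]
a=cv2.resize(s[130:260,240:370],None,fx=4.4,fy=4.4,interpolation=cv2.INTER_CUBIC)
cv2.imwrite("pics/b6.png",cv2.convertScaleAbs(a,alpha=1.4))
st=manip.read_state();print(st["tcp_pos"],st["contact_force"],st["gripper_width"])
```

```text
[ 0.56202914 -0.19215506  0.24932984] [-0.18997004 -0.41170823 -0.60461276] 0.00034291579231270655
```

View pics/b6.png

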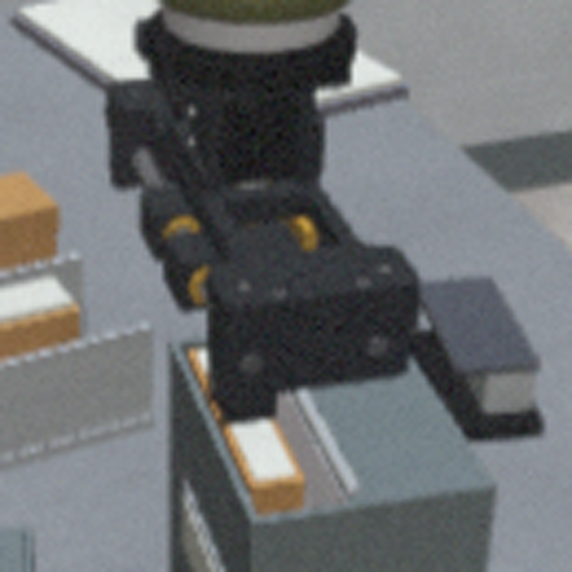

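The file has gone down with the fingers, and its top is now about 5 to 8 mm above the slot at (262,480). I'll keep pushing.

arm_command --plan '[{"jaw": -1,"travel": [0,0,-0.006],"twist": [0,0,0]},{"jaw": -1,"travel": [0,0,-0.012],"twist": [0,0,0]},{"jaw": -1,"travel": [0,0,-0.018],"twist": [0,0,0]},{"jaw": -1,"travel": [0,0,-0.024],"twist": [0,0,0]},{"jaw": -1,"travel": [0,0,-0.03],"twist": [0,0,0]},{"jaw": -1,"travel": [0,0,-0.03],"twist": [0,0,0]}]'

```text
t: 11.63
tcp_pos: [0.5625, -0.1923, 0.219]
eef_rot: [[0.996, -0.087, -0.0], [-0.087, -0.996, 0.0], [-0.0, -0.0, -1.0]]
contact_force: [5.8, -2.0, -4.1]
gripper_width: 0.0005
```

Run:
```python
from h import *
s=manip.capture("side")[:,:,::-1]
a=cv2.resize(s[130:260,240:370],None,fx=4.4,fy=4.4,interpolation=cv2.INTER_CUBIC)
cv2.imwrite("pics/b7.png",cv2.convertScaleAbs(a,alpha=1.4))
st=manip.read_state();print(st["tcp_pos"],st["contact_force"],st["wrist_torque"])
```

```text
[ 0.56255434 -0.19225903  0.21924371] [ 3.81637563 -0.54823799 -3.76925437] [-0.14677062 -0.7816289  -0.11827272]
```

View pics/b7.png

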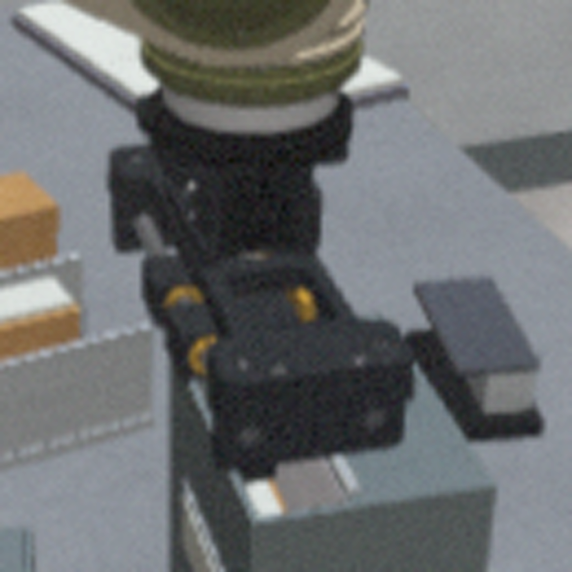

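The file's top is now below the slot. The +x force suggests the fingers are rubbing the front wall, so I'll shift them 2 mm towards the hinge and go deeper.

arm_command --plan '[{"jaw": -1,"travel": [0.002,0,0],"twist": [0,0,0]},{"jaw": -1,"travel": [0.002,0,-0.005],"twist": [0,0,0]},{"jaw": -1,"travel": [0.002,0,-0.01],"twist": [0,0,0]},{"jaw": -1,"travel": [0.002,0,-0.015],"twist": [0,0,0]},{"jaw": -1,"travel": [0.002,0,-0.019],"twist": [0,0,0]},{"jaw": -1,"travel": [0.002,0,-0.019],"twist": [0,0,0]},{"jaw": -1,"travel": [0.002,0,-0.019],"twist": [0,0,0]}]'

```text
t: 12.27
tcp_pos: [0.5636, -0.1921, 0.2002]
eef_rot: [[0.996, -0.087, -0.003], [-0.087, -0.996, 0.001], [-0.004, -0.001, -1.0]]
contact_force: [-5.8, 0.2, -2.9]
gripper_width: 0.0005
```

Run:
```python
from h import *
s=manip.capture("side")[:,:,::-1]
a=cv2.resize(s[130:260,240:370],None,fx=4.4,fy=4.4,interpolation=cv2.INTER_CUBIC)
cv2.imwrite("pics/b8.png",cv2.convertScaleAbs(a,alpha=1.4))
st=manip.read_state();print(st["tcp_pos"],st["contact_force"],st["wrist_torque"])
```

```text
[ 0.56359227 -0.19210921  0.20020341] [-5.68908596 -0.75551263 -2.69300886] [ 0.06959809  0.95461108 -0.03796629]
```

View pics/b8.png

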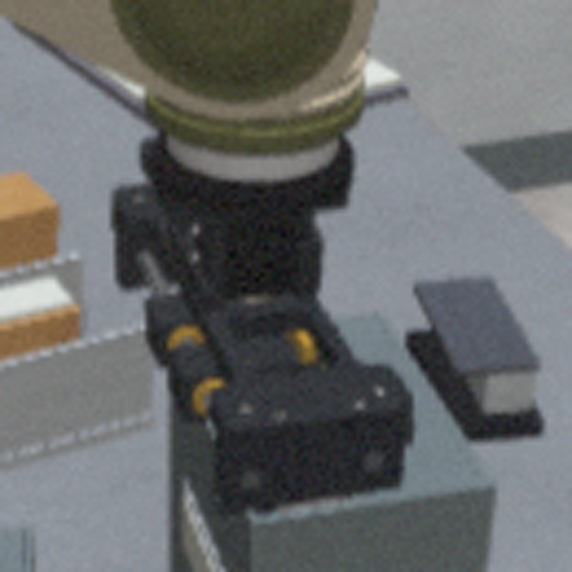

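The force is now −5.8 N in x. The flap is pressing on the fingers, so the file has dropped past it. I'll withdraw straight up.

arm_command --plan '[{"jaw": -1,"travel": [0,0,0.01],"twist": [0,0,0]},{"jaw": -1,"travel": [0,0,0.02],"twist": [0,0,0]},{"jaw": -1,"travel": [0,0,0.03],"twist": [0,0,0]},{"jaw": -1,"travel": [0,0,0.04],"twist": [0,0,0]},{"jaw": -1,"travel": [0,0,0.06],"twist": [0,0,0]},{"jaw": -1,"travel": [0,0,0.08],"twist": [0,0,0]},{"jaw": -1,"travel": [0,0,0.11],"twist": [0,0,0]},{"jaw": -1,"travel": [0,0,0.14],"twist": [0,0,0]},{"jaw": -1,"travel": [-0.04,0,0.15],"twist": [0,0,0]},{"jaw": -1,"travel": [-0.08,0.02,0.15],"twist": [0,0,0]},{"jaw": -1,"travel": [-0.12,0.05,0.15],"twist": [0,0,0]},{"jaw": -1,"travel": [-0.15,0.08,0.15],"twist": [0,0,0]},{"jaw": -1,"travel": [-0.15,0.11,0.15],"twist": [0,0,0]},{"jaw": -1,"travel": [-0.15,0.14,0.15],"twist": [0,0,0]},{"jaw": -1,"travel": [-0.15,0.14,0.15],"twist": [0,0,0]}]'

```text
t: 13.57
tcp_pos: [0.4139, -0.0487, 0.3527]
eef_rot: [[0.996, -0.084, 0.004], [-0.084, -0.996, 0.0], [0.004, -0.0, -1.0]]
contact_force: [0.9, -0.2, 0.3]
gripper_width: 0.0005
```

Run:
```python
from h import *
s=manip.capture("side")[:,:,::-1];t=manip.capture("top")[:,:,::-1]
a=cv2.resize(s[190:320,260:360],None,fx=4,fy=4,interpolation=cv2.INTER_CUBIC)
b=cv2.resize(t[180:255,295:385],(400,520),interpolation=cv2.INTER_CUBIC)
cv2.imwrite("pics/b9.png",cv2.convertScaleAbs(np.hstack([a,b]),alpha=1.4));cv2.imwrite("pics/b9t.png",t)
st=manip.read_state();print(st["tcp_pos"],st["contact_force"])
```

```text
[ 0.41470729 -0.0518425   0.35209456] [ 0.78036643 -0.54607994 -0.52258153]
```

View pics/b9.png

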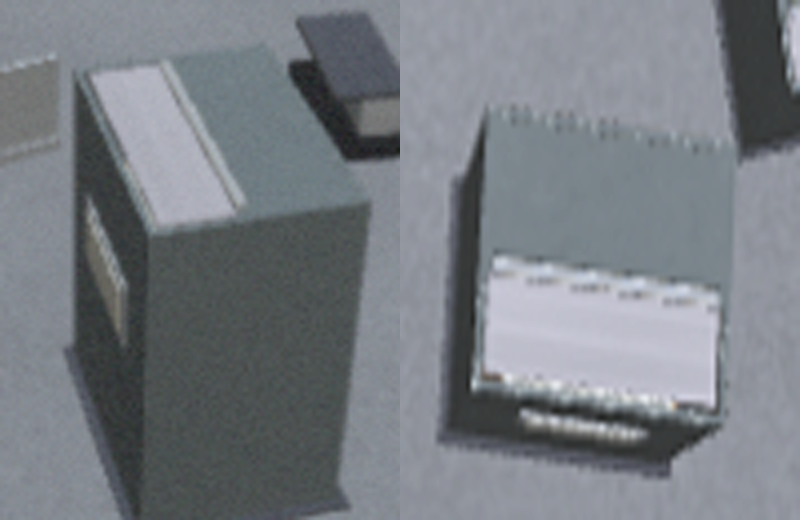

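View pics/b9t.png

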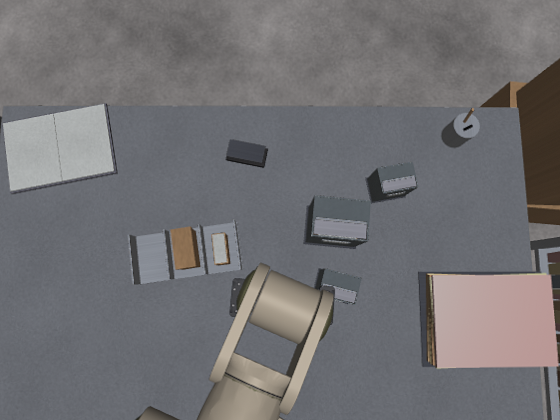

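Run:
```python
from h import *
np.set_printoptions(precision=4,suppress=True)
t0=cv2.imread("pics/top0.png");t1=cv2.imread("pics/b9t.png")
f=lambda t:cv2.convertScaleAbs(cv2.resize(t[203:250,300:380],(800,300),interpolation=cv2.INTER_NEAREST),alpha=1.5)
cv2.imwrite("pics/cmp.png",np.vstack([f(t0),f(t1)]))
for (a,b,c,d) in [(225,285,125,165),(225,272,165,250),(135,170,220,270)]:
    print(np.abs(t0[a:b,c:d].astype(int)-t1[a:b,c:d]).mean())
```

```text
23.82625
1.7506883604505632
1.3091428571428572
```

View pics/cmp.png

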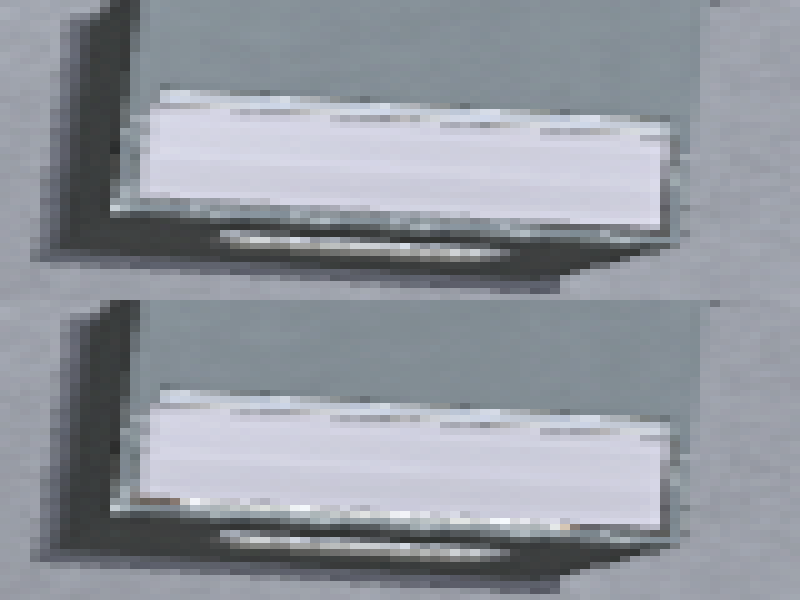

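In the comparison, the flap outline is the same as at the start, so it is shut. The file shows only as a thin strip through the gap by the front wall, at about row 505 of the lower panel. The other files and the punch differ only by image noise, so I'll hand in.

Run:
```python
from cell import manip
print(manip.hand_in())
s=manip.read_state();print(s["t"],s["contact_force"])
```

```text
the job is handed in; nothing more can be done
None
the job is handed in; nothing more can be done
```

The file is inside the large returns box with the flap shut behind it, and I handed the job in at about 14 s of the 58 s allowed. `hand_in` gave no verdict.

**What I did:** I took the file from the far bay and pushed the flap open with it. I held it until its centre was about 22 mm below the slot, then let go. I pressed it down with closed fingers, turned to fit the slot, to about 44 mm below the slot, then withdrew clear of everything.

**Last checks:**
- **Flap:** it looks exactly as it did at the start in both views. I judged this from the pictures, because the flap angle can't be read directly.
- **File:** only a thin strip of it shows, through the gap by the front wall. I didn't measure its final depth. From how far I pressed, its centre should be at least 109 mm below the slot.
- **Other files and punch:** in the top view they differ from the start only by image noise.

**What disagreed:** the two cameras placed the box up to about 5 mm apart in y, so I used the average. The fingers also touched the box while pressing, at about 6 N sideways: probably the front wall first, then the flap. I corrected the first with a 2 mm shift.

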